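# Shut the cool box and snap its hook onto the eye

### The job

The cool box is packed for the picnic: close its lid, bring the snap hook on the lid's front down to the steel eye below it, and press the hook's thumb pad until the hook snaps over the bar of the eye with its sprung gate shut again behind it, so that the hook alone holds the lid down on its seal. Press only as hard as it takes, never harder than the weight of some 5 kg, and leave the glasses and the mug beside the box standing where they are.

Things in the scene. Friction and masses are not known exactly. Their poses are not given: they have to be found in the camera images.
- cool_box: White steel cool box 200 deep x 300 wide x 147 mm high, with a hinged lid; heavy, it does not move. Origin: centre of its underside on the table; x axis from its front (the hook's side, facing the robot) to its back, z up. The lid's hinge line runs along y, 108 mm behind the centre, 149 mm up. The mouth is open until the lid is shut.
- lid (a joint): Lid angle, rad: 0 = pressed right down on its stop, grows as the front rises. A stiff hinge holds it half open; 1 to 4 N at the front moves it. Below about 0.06 a rubber seal pushes back: let go unhooked, it rests at about 0.05 to 0.06; pressing it to 0 takes about 12 to 18 N at the front edge.
- lid_front (a point): Point on the lid's flat top in the middle of its front edge, 208 mm before the hinge line and 22 mm above it (lid at 0). The lid is 308 mm wide.
- hook (a joint): Angle of the snap hook on its pivot relative to the lid, rad: 0 = hanging straight down before the box, pi/2 = straight out to the front, towards pi = up. It stays where it is put; range 0 to 2.6. The pivot is an axis along y on the lid's front, 121 mm before the box's centre and 152 mm up with the lid at 0 (229 mm before the hinge line); it moves with the lid.
- gate (a joint): Angle of the hook's sprung gate, rad: 0 = shut against the hook's nose, grows as it is pushed inward into the hook (to 0.85). 1 to 3 N at its free end opens it; it springs shut by itself.
- hook_pad (a point): Middle of the top of the thumb pad, a ribbed steel plate 30 mm long x 26 mm wide on the hook's upper end, facing up when the hook hangs at 0, 30 mm before the pivot. Pressing down here pushes the lid down and swings the hook's lower end in to the box.
- hook_end (a point): Outer face of the bend at the hook's free end, 62 mm from the pivot: its lowest point when it hangs. The hook is 8 mm steel rod bent in an open loop 62 mm long and 35 mm deep, its spine 21 mm before the pivot; the mouth, closed by the gate, faces the box.
- hook_seat (a point): Centre of the space in the bottom of the hook, behind nose and gate, where the eye's bar belongs; moves with the hook, 50 mm below and 2 mm behind the pivot at 0; there its x axis points to the box, z up.
- eye_bar (a point): Centre of the rigid eye: a level 8 mm bar along y, 24 mm free length, on a staple 19 mm before the box's front face, 110 mm above the table. The hook's nose can pass under the bar only with the lid within about 0.015 rad of 0; let go, the lid rises till the bar sits in the hook's bend, at a lid angle near 0.034.
- tumbler_a: Bystander: clear tall glass upside down, 65 mm across, 118 mm high, left of and before the box; origin at the centre of its foot on the table.
- tumbler_b: Bystander: the like glass to the right of the box; origin at the centre of its foot on the table.
- green_cup: Bystander: pale green mug upside down, 87 mm across and 64 mm high, left of the box; origin on the table near its centre.

How it is judged:
By the outcome, as a careful person would: the job done as asked, in the order asked, and still so for the second after the job is handed in, with the robot touching nothing.
It also fails if it takes over 56 s, if anything falls off the work surface, if the arm or the gripper's body presses on something with over 40 N, if the wrist force passes 120 N, or if a joint passes its speed limit or range.

### The arm

A 7-joint arm with a two-finger parallel gripper is mounted at the origin on a cart in front of the work surface, level with it; the furniture and walls round the work are solid. World frame = base frame: x ahead of the robot, y to its left, z up, the work surface at z = 0. Lengths are in m, angles in rad, forces in N, time in s.
With the tool pointing down it reaches from about 0.35 to 0.9 m from the base axis. Payload 8.1 kg.
Tool frame: the origin (TCP) lies between the finger pads; the fingertips stand ahead of it and the grasp point (between the pads) is the TCP (arm.nose_length is the z of the fingertips in the tool frame, in m); z points along the fingers, y is the line along which they close (so a half turn about z gives the same grasp; the last joint's range is limited). The gripper opens to 92 mm and grips with 3 to 60 N. Pads are 19 mm wide; open, the fingers measure 130 mm over their backs; the gripper's body (75 mm by 190 mm) begins 47 mm behind the grasp point.
Start: joints at [1.081, 0.434, 0.025, 1.573, -0.012, 1.134, -0.075], TCP at [0.236, -0.579, 0.246] pointing down, gripper open.
Joint ranges: [-2.62, 2.62], [-0.44, 2.09], [-1.27, 1.32], [0.08, 2.57], [-1.32, 4.46], [0.12, 2], [-2.74, 2.74]. Speed limits (rad/s): [2.22, 2.22, 3.01, 3.01, 3.14, 3.14, 3.14].

### API

Orientations are given as a rotation vector (axis times angle).
In Python, from cell import sensors, optics, arm gives the robot as it stands.
- The arm moves only by the tool arm_command, never from a script. Its argument "deltas" is one flat list of numbers, 7 for each row, row after row: the turn, a rotation vector about the world's x, y, z as a fraction of full scale, then the shift along the world's x, y, z as a fraction of full scale, then the finger opening in mm, from 0 to 91.8. In form: [wx, wy, wz, dx, dy, dz, fingers, wx, wy, wz, dx, dy, dz, fingers, ...]. A call has 1 to 20 rows; each row is the pose to reach, as a shift and turn from the pose commanded when the call began; what a row does not reach only later rows make up. Full scale, the value 1, is 1 m for a shift and 90 degrees for a turn. A row lasts 1/10 s, in which the tool goes at most 50 mm and 8.59 degrees, less where a joint would pass 70% of its speed; a pose out of reach is approached as far as the arm can. A call with a number of a shift or a turn outside -1 to 1 is refused whole. A call with a gripper value outside its range is refused whole. The fingers move at their own pace and stop on an object; "force" is the grip in N (left out, the last holds). Time passes only in rows, so rows that repeat a pose let the fingers close. It gives the time, the measured TCP pose, the force, the opening and the grip force at its end, in the units of the state.
- sensors.observe(): the state, without advancing time (a new reading comes with each control period).
- optics.get_image(name): name is "scene" or "top" or "wrist"; returns the picture (420x560x3 uint8, blue, green, red); there is no depth.
- optics.calibration(name): a dict with "camera_matrix" (3x3 intrinsics, pixels), "rvec" (rotation vector, rad) and "tvec" (3), from world to camera coordinates, as OpenCV has them. Camera axes: x right, y down, z forward; pixel columns grow to the right and rows downward; lengths in m; the calibration is good to about 2 mm. The wrist camera is an equidistant fisheye: a pixel r from the principal point sees the ray r / f radians off the axis. A picture is of the moment at which its call begins: read the wrist's pose just before it. calibration takes no time and is no camera call; for the wrist camera it gives the pose at the moment of the call.
- arm.sign_off(): hands the job in; it is judged then, once.
The state is a dict: "clock": time; "joints": joint angles; "dq": joint speeds; "joint_efforts": joint torques, N m; "position": TCP position; "ee_rot": TCP orientation; "force": force on the tool from outside, world axes, zero at the start; "ft_torque": the same for the moment, N m; "width": opening from 0.0 (shut) to 1.0 (fully open); "gripper_force": force on a finger pad.
Only numpy, scipy, OpenCV 4.12 (cv2) and the standard library are available. Lean on these libraries where they do the work, as an engineer would, in place of code of your own. Each camera call takes 0.05 s, during which the arm holds its last target. There are 200 camera calls.

## Working session

There is one attempt and no reset: what is moved stays moved. The work goes in short steps, Python scripts to look and compute and a tool call to move; the robot and the scene stay as the last step left them, time stands still between calls to the robot, and variables do not carry over. Pictures are saved under pics/ and viewed, at most 10 in all, crops included, and the job is handed in when it is done.

Besides the shell and the picture viewer there is one more tool, called after "Call:" by a JSON object that holds its "method" and its "body". arm_command: Moves the arm, as the interface text tells. Its arguments: {"type":"object","properties":{"deltas":{"type":"array","items":{"type":"number"}},"force":{"type":"number"}},"required":["deltas"]}

```bash
mkdir -p pics; ls
python3 - <<'E'
from cell import sensors, optics, arm
import cv2,numpy as np
s=sensors.observe()
print({k:np.round(v,3).tolist() for k,v in s.items()}, arm.nose_length)
ims=[optics.get_image(n) for n in("scene","top")]
cv2.imwrite("pics/scene0.png",ims[0]);cv2.imwrite("pics/top0.png",ims[1])
for n in("scene","top"):
    c=optics.calibration(n);R=cv2.Rodrigues(np.array(c["rvec"]))[0]
    print(n,np.round(c["camera_matrix"],1).tolist(),np.round(-R.T@np.array(c["tvec"]).ravel(),3),np.round(R,2).tolist())
E
```

```text
pics
{'clock': 0.0, 'joints': [1.081, 0.435, 0.025, 1.574, -0.012, 1.134, -0.075], 'dq': [0.001, 0.002, -0.0, 0.001, 0.001, -0.001, 0.001], 'joint_efforts': [-0.0, -66.786, 0.985, -31.447, -0.061, 0.043, 0.0], 'position': [0.236, -0.578, 0.245], 'ee_rot': [-3.082, -0.603, 0.001], 'force': [-0.217, 1.082, 0.19], 'ft_torque': [0.004, 0.027, 0.014], 'gripper_force': 0.0, 'width': 1.004} 0.019
scene [[507.5, 0.0, 277.9], [0.0, 507.5, 205.6], [0.0, 0.0, 1.0]] [0.237 0.737 1.098] [[-0.89, -0.46, 0.0], [-0.36, 0.69, -0.63], [0.29, -0.56, -0.78]]
top [[405.9, 0.0, 274.9], [0.0, 405.9, 207.7], [0.0, 0.0, 1.0]] [0.369 0.043 1.069] [[-0.05, -1.0, 0.0], [-0.98, 0.05, -0.2], [0.2, -0.01, -0.98]]
```

View pics/scene0.png

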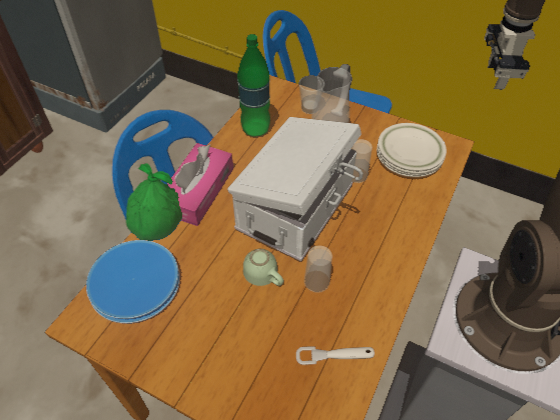

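View pics/top0.png

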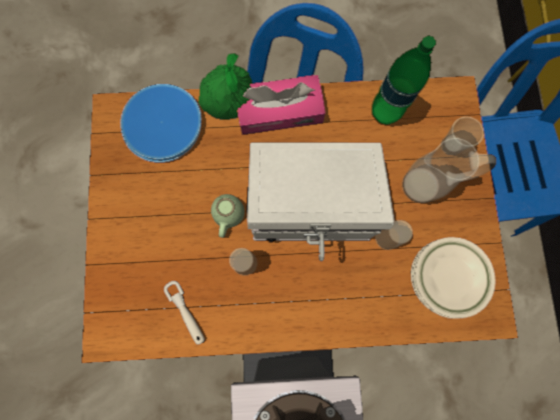

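The scene view shows the box with its lid ajar (lid near (298,160)) and the hook sticking out at about (348,170). The top view shows the lid corners near (252,144), (382,144), (391,222) and (249,225), and the hook at (320,245). I'll enlarge both.

Run:
```python
import cv2,numpy as np
a=cv2.imread("pics/scene0.png")[110:260,220:380];b=cv2.imread("pics/top0.png")[135:275,230:420]
cv2.imwrite("pics/sc.png",cv2.resize(a,(640,600),interpolation=cv2.INTER_CUBIC))
cv2.imwrite("pics/tc.png",cv2.resize(b,(760,560),interpolation=cv2.INTER_CUBIC))
```

```text
(no output)
```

View pics/sc.png

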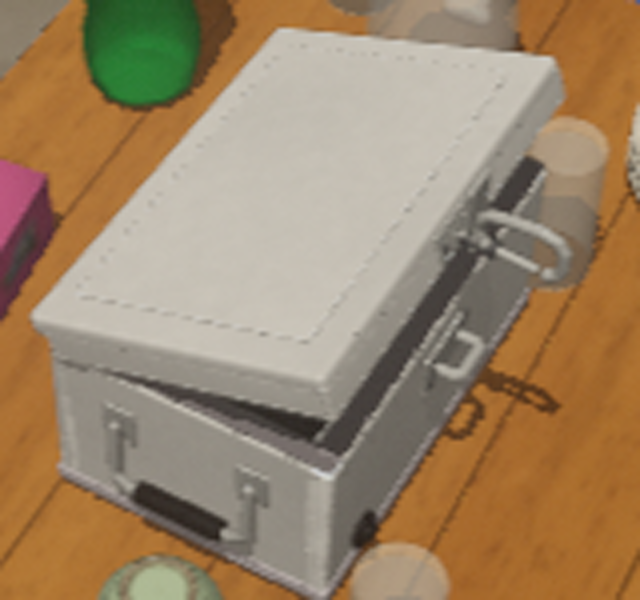

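View pics/tc.png

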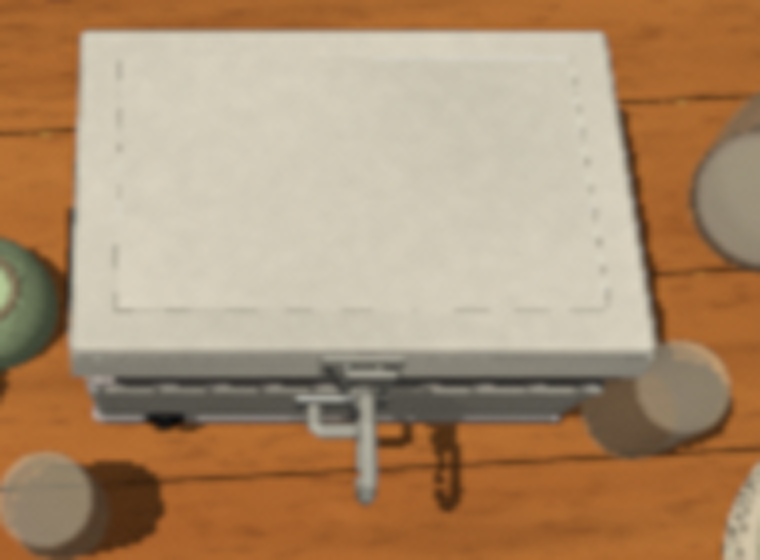

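The crops show the lid about 0.25–0.35 rad open and the hook straight out or slightly up, clear in front. The eye is below it, at scene-crop (465,360) and top-crop (335,432). Next I cast rays.

```bash
cat > h.py <<'E'
import cv2,numpy as np
from cell import sensors, optics, arm
def ray(n,px,c=None):
    c=c or optics.calibration(n);R=cv2.Rodrigues(np.array(c["rvec"],float))[0];K=np.array(c["camera_matrix"])
    o=-R.T@np.array(c["tvec"],float).ravel()
    if n=="wrist":
        d=np.array([(px[0]-K[0,2])/K[0,0],(px[1]-K[1,2])/K[1,1]]);r=np.hypot(*d)
        v=np.array([*(d/r*np.sin(r)),np.cos(r)])
    else: v=np.array([(px[0]-K[0,2])/K[0,0],(px[1]-K[1,2])/K[1,1],1])
    v=R.T@v;return o,v/np.linalg.norm(v)
def plane(n,px,z,c=None):
    o,v=ray(n,px,c);return o+v*(z-o[2])/v[2]
def tri(r):
    A=sum(np.eye(3)-np.outer(v,v) for o,v in r);b=sum((np.eye(3)-np.outer(v,v))@o for o,v in r)
    p=np.linalg.solve(A,b);return p,[np.linalg.norm(np.cross(p-o,v)) for o,v in r]
S=lambda x,y:ray("scene",(220+x/4,110+y/4))
T=lambda x,y:ray("top",(230+x/4,135+y/4))
E
python3 - <<'E'
from h import *
np.set_printoptions(precision=3,suppress=True)
s=lambda x,y,z:plane("scene",(220+x/4,110+y/4),z)
t=lambda x,y,z:plane("top",(230+x/4,135+y/4),z)
print("box FL bottom",s(322,597,0),t(95,418,0),"BL",s(62,470,0),"FLtop",s(335,470,.147))
print("lid FL",tri([S(328,388),T(72,352)])); print("lid FR",tri([S(560,72),T(655,352)]))
print("lid BL",tri([S(35,320),T(80,32)])); print("lid BR",tri([S(280,30),T(605,32)]))
print("hook end",tri([S(565,272),T(365,500)]))
print("hook outer",tri([S(480,245),T(365,385)]))
print("eye L",tri([S(450,378),T(312,434)]),s(450,374,.11),t(312,430,.11))
print("eye R",s(482,348,.11),t(357,432,.11))
print("tumA top",t(50,500,.118),s(400,575,.118),"tumB",t(683,388,.118),s(573,148,.118))
E
```

```text
box FL bottom [0.51  0.075 0.   ] [0.507 0.089 0.   ] BL [0.709 0.064 0.   ] FLtop [0.505 0.081 0.147]
lid FL (array([0.511, 0.089, 0.23 ]), [np.float64(0.0018109493626412667), np.float64(0.0018109493626411086)])
lid FR (array([ 0.496, -0.219,  0.22 ]), [np.float64(0.0026598269432874127), np.float64(0.0026598269432874296)])
lid BL (array([0.709, 0.08 , 0.173]), [np.float64(0.002347949660272013), np.float64(0.0023479496602719636)])
lid BR (array([ 0.696, -0.227,  0.168]), [np.float64(0.0012783070439576327), np.float64(0.0012783070439575217)])
hook end (array([ 0.428, -0.059,  0.222]), [np.float64(0.0007690957239547606), np.float64(0.0007690957239548335)])
hook outer (array([ 0.486, -0.066,  0.211]), [np.float64(0.0039546830972407195), np.float64(0.003954683097241032)])
eye L (array([ 0.48 , -0.043,  0.11 ]), [np.float64(0.0027671337051302252), np.float64(0.002767133705130019)]) [ 0.484 -0.046  0.11 ] [ 0.479 -0.044  0.11 ]
eye R [ 0.474 -0.075  0.11 ] [ 0.477 -0.071  0.11 ]
tumA top [0.445 0.112 0.118] [0.447 0.111 0.118] tumB [ 0.492 -0.264  0.118] [ 0.487 -0.263  0.118]
```

Call:
{"method": "arm_command", "body": {"deltas": [0, 0, 0, 0, 0, 0.08, 0, 0, 0, -0.09, 0.05, 0.04, 0.08, 0, 0, 0, -0.18, 0.1, 0.08, 0.08, 0, 0, 0, -0.276, 0.15, 0.12, 0.08, 0, 0, 0, -0.276, 0.18, 0.17, 0.08, 0, 0, 0, -0.276, 0.2, 0.21, 0.08, 0, 0, 0, -0.276, 0.22, 0.26, 0.08, 0, 0, 0, -0.276, 0.24, 0.3, 0.08, 0, 0, 0, -0.276, 0.26, 0.35, 0.08, 0, 0, 0, -0.276, 0.28, 0.4, 0.08, 0, 0, 0, -0.276, 0.299, 0.44, 0.08, 0, 0, 0, -0.276, 0.299, 0.48, 0.08, 0, 0, 0, -0.276, 0.299, 0.516, 0.075, 0, 0, 0, -0.276, 0.299, 0.516, 0.075, 0, 0, 0, -0.276, 0.299, 0.516, 0.075, 0, 0, 0, -0.276, 0.299, 0.516, 0.075, 0], "force": 20}}

```text
clock: 1.7
position: [0.5345, -0.0628, 0.3204]
ee_rot: [3.14, -0.072, -0.001]
force: [-0.0, -0.3, 0.2]
width: 0.008
gripper_force: 0.0
```

Call:
{"method": "arm_command", "body": {"deltas": [0, 0, 0, 0, 0, -0.04, 0, 0, 0, 0, 0, 0, -0.07, 0, 0, 0, 0, 0, 0, -0.08, 0, 0, 0, 0, 0, 0, -0.085, 0, 0, 0, 0, 0, 0, -0.09, 0, 0, 0, 0, 0, 0, -0.095, 0, 0, 0, 0, 0, 0, -0.1, 0, 0, 0, 0, 0, 0, -0.105, 0, 0, 0, 0, 0, 0, -0.11, 0, 0, 0, 0, 0, 0, -0.115, 0, 0, 0, 0, 0, 0, -0.118, 0, 0, 0, 0, 0, 0, -0.118, 0]}}

```text
clock: 2.9
position: [0.5345, -0.0628, 0.2022]
ee_rot: [-3.141, 0.073, 0.001]
force: [-0.4, -0.2, 0.2]
width: 0.003
gripper_force: 0.0
```

Call:
{"method": "arm_command", "body": {"deltas": [0, 0, 0, 0, 0, -0.002, 0, 0, 0, 0, 0, 0, -0.004, 0, 0, 0, 0, 0, 0, -0.005, 0]}}

```text
clock: 3.2
position: [0.5346, -0.0628, 0.198]
ee_rot: [3.141, -0.074, -0.0]
force: [-3.7, 0.6, 8.1]
width: 0.008
gripper_force: 3.9
```

Run:
```python
from h import *
a=optics.get_image("scene")[110:260,220:380];b=optics.get_image("top")[135:275,230:420]
cv2.imwrite("pics/c1.png",np.hstack([cv2.resize(a,(400,375),interpolation=cv2.INTER_CUBIC),cv2.resize(b[:,30:],(400,350),interpolation=cv2.INTER_CUBIC)[:375] if 0 else cv2.copyMakeBorder(cv2.resize(b[:,30:],(400,350),interpolation=cv2.INTER_CUBIC),0,25,0,0,0)]))
```

```text
(no output)
```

View pics/c1.png

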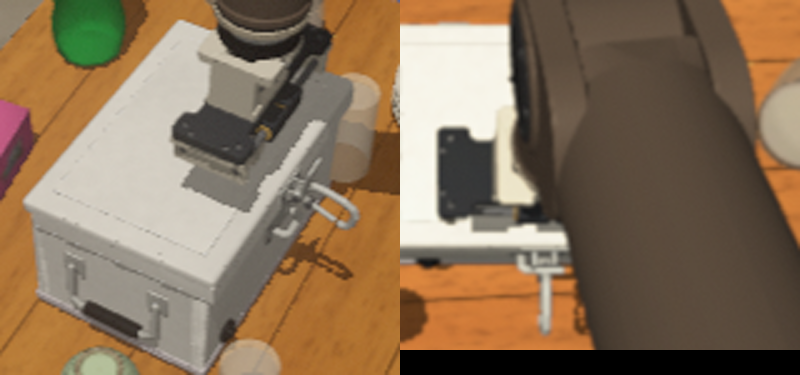

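The lid is down on its seal and the hook still points outward, with its end at scene (363,199) and top (318,267).

Run:
```python
from h import *
print(tri([ray("scene",(362.8,199)),ray("top",(318,267))]))
```

```text
(array([ 0.41590273, -0.05937421,  0.15217708]), [np.float64(0.0024190091263824477), np.float64(0.0024190091263826857)])
```

Call:
{"method": "arm_command", "body": {"deltas": [0, 0, 0, 0, 0, 0.04, 0, 0, 0, 0, -0.04, 0, 0.06, 0, 0, 0, 0, -0.09, 0.004, 0.06, 0, 0, 0, 0, -0.11, 0.004, 0.06, 0, 0, 0, 0, -0.11, 0.004, 0.06, 0]}}

```text
clock: 3.8
position: [0.4222, -0.059, 0.2581]
ee_rot: [3.14, -0.074, -0.0]
force: [0.8, 0.1, -0.5]
width: 0.008
gripper_force: 0.0
```

Run:
```python
from h import *
s=sensors.observe();print(s["position"],s["force"])
c=optics.calibration("wrist");im=optics.get_image("wrist");cv2.imwrite("pics/w1.png",im)
for p in [(.476,-.06,.165),(.415,-.058,.165),(.478,-.06,.11),(.424,-.058,.199)]:
    R=cv2.Rodrigues(np.array(c["rvec"],float))[0];v=R@np.array(p)+np.array(c["tvec"]).ravel();K=np.array(c["camera_matrix"])
    th=np.arctan2(np.hypot(v[0],v[1]),v[2]);print(p,K[:2,2]+K[0,0]*th*v[:2]/np.hypot(v[0],v[1]))
```

```text
[ 0.4221576  -0.05900156  0.25806554] [ 0.81491135  0.06018592 -0.50705412]
(0.476, -0.06, 0.165) [276.47357402 148.50381514]
(0.415, -0.058, 0.165) [277.73661666 230.45631803]
(0.478, -0.06, 0.11) [276.79179626 141.71174015]
(0.424, -0.058, 0.199) [276.91873044 234.07715002]
```

View pics/w1.png

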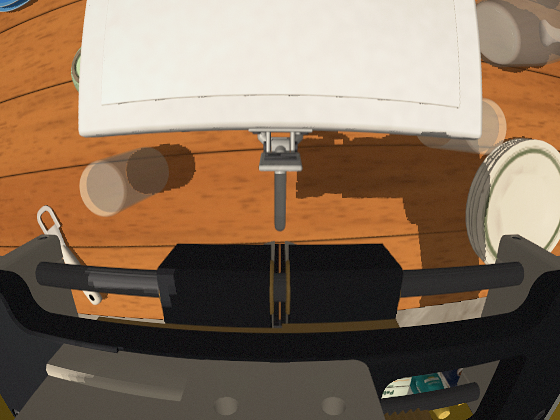

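The wrist view shows the hook pointing straight out along column 280 with its end at (280,230) and its pad at (280,160), in line with the closed fingers. I'll push the spine down along its arc.

Call:
{"method": "arm_command", "body": {"deltas": [0, 0, 0, 0.008, -0.001, -0.03, 0, 0, 0, 0, 0.008, -0.001, -0.045, 0, 0, 0, 0, 0.008, -0.001, -0.052, 0, 0, 0, 0, 0.008, -0.001, -0.058, 0, 0, 0, 0, 0.008, -0.001, -0.064, 0, 0, 0, 0, 0.008, -0.001, -0.07, 0, 0, 0, 0, 0.008, -0.001, -0.076, 0, 0, 0, 0, 0.007, -0.001, -0.082, 0, 0, 0, 0, 0.006, -0.001, -0.088, 0, 0, 0, 0, 0.005, -0.001, -0.094, 0, 0, 0, 0, 0.004, -0.001, -0.1, 0, 0, 0, 0, 0.003, -0.001, -0.106, 0, 0, 0, 0, 0.002, -0.001, -0.112, 0, 0, 0, 0, 0, -0.001, -0.117, 0, 0, 0, 0, 0, -0.001, -0.117, 0]}}

```text
clock: 5.35
position: [0.4206, -0.0596, 0.1393]
ee_rot: [3.141, -0.073, -0.012]
force: [-11.6, 2.7, 0.1]
width: 0.003
gripper_force: 6.1
```

Run:
```python
from h import *
a=optics.get_image("scene")[130:220,300:400]
w=optics.get_image("wrist")[60:320,180:400]
a=cv2.resize(a,(400,360),interpolation=cv2.INTER_CUBIC);w=cv2.resize(w,(305,360))
cv2.imwrite("pics/c2.png",np.hstack([a,w]))
```

```text
(no output)
```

View pics/c2.png

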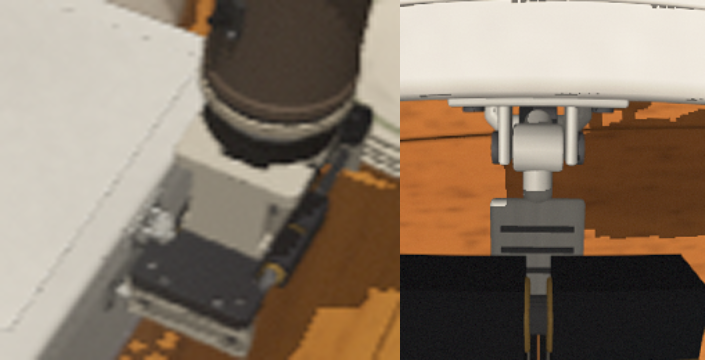

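The hook now hangs most of the way down. Its ribbed pad faces up just behind the fingers, at about (538,230) in the composite. I'll back off, rise and look at it.

Call:
{"method": "arm_command", "body": {"deltas": [0, 0, 0, -0.03, 0, 0, 0, 0, 0, 0, -0.03, 0, 0.05, 0, 0, 0, 0, -0.03, 0, 0.09, 0, 0, 0, 0, -0.03, 0, 0.09, 0]}}

```text
clock: 5.85
position: [0.3981, -0.0599, 0.2357]
ee_rot: [3.14, -0.074, 0.016]
force: [0.3, 0.9, -0.4]
width: 0.005
gripper_force: 0.0
```

Run:
```python
from h import *
s=sensors.observe();print(s["position"],s["force"])
a=optics.get_image("scene")[130:220,300:400]
c=optics.calibration("wrist");w0=optics.get_image("wrist");w=w0[80:260,180:380]
for p in [(.476,-.06,.165),(.446,-.06,.18)]:
    R=cv2.Rodrigues(np.array(c["rvec"],float))[0];v=R@np.array(p)+np.array(c["tvec"]).ravel();K=np.array(c["camera_matrix"])
    th=np.arctan2(np.hypot(v[0],v[1]),v[2]);print(p,K[:2,2]+K[0,0]*th*v[:2]/np.hypot(v[0],v[1]))
import pickle;pickle.dump(c,open("c3.pkl","wb"))
a=cv2.resize(a,(400,360),interpolation=cv2.INTER_CUBIC);w=cv2.resize(w,(400,360))
cv2.imwrite("pics/c3.png",np.hstack([a,w]))
```

```text
[ 0.39811963 -0.05992056  0.23570218] [ 0.3463087   0.90747846 -0.44567416]
(0.476, -0.06, 0.165) [272.88933722 112.86387651]
(0.446, -0.06, 0.18) [274.87693956 162.27394321]
```

View pics/c3.png

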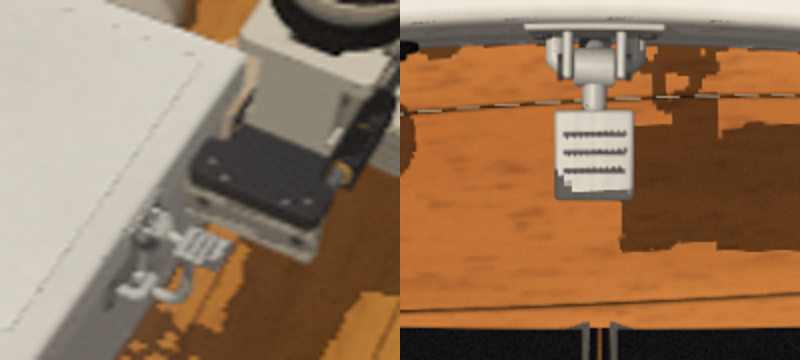

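The pad is centred at wrist pixel (277,155), which puts it near (0.449, -0.061) with its top at about z = 0.18. The hook is about 0.3 rad out. I'll go above it and press down in small steps.

Call:
{"method": "arm_command", "body": {"deltas": [0, 0, 0, 0.03, -0.001, 0, 0, 0, 0, 0, 0.049, -0.001, 0, 0, 0, 0, 0, 0.049, -0.001, 0, 0, 0, 0, 0, 0.049, -0.001, -0.02, 0, 0, 0, 0, 0.049, -0.001, -0.03, 0, 0, 0, 0, 0.049, -0.001, -0.033, 0, 0, 0, 0, 0.049, -0.001, -0.036, 0, 0, 0, 0, 0.049, -0.001, -0.039, 0, 0, 0, 0, 0.049, -0.001, -0.042, 0]}}

```text
clock: 6.85
position: [0.444, -0.0609, 0.189]
ee_rot: [3.141, -0.074, 0.001]
force: [0.3, -0.5, 0.1]
width: 0.002
gripper_force: 0.0
```

Call:
{"method": "arm_command", "body": {"deltas": [0, 0, 0, 0.001, 0, -0.002, 0, 0, 0, 0, 0.001, 0, -0.004, 0, 0, 0, 0, 0.001, 0, -0.005, 0, 0, 0, 0, 0.001, 0, -0.006, 0]}}

```text
clock: 7.25
position: [0.4448, -0.0608, 0.1827]
ee_rot: [3.141, -0.074, 0.0]
force: [-0.4, 0.1, -0.2]
width: 0.003
gripper_force: 0.0
```

Call:
{"method": "arm_command", "body": {"deltas": [0, 0, 0, 0.001, 0, -0.0015, 0, 0, 0, 0, 0.001, 0, -0.003, 0, 0, 0, 0, 0.001, 0, -0.004, 0]}}

```text
clock: 7.55
position: [0.4459, -0.0609, 0.1791]
ee_rot: [3.141, -0.074, 0.0]
force: [-3.5, -0.1, 9.0]
width: 0.002
gripper_force: 4.8
```

Run:
```python
from h import *
s=sensors.observe();print(s["position"],s["force"])
a=optics.get_image("scene")[140:220,300:400]
w=optics.get_image("wrist")[40:300,160:400]
a=cv2.resize(a,(450,360),interpolation=cv2.INTER_CUBIC);w=cv2.resize(w,(332,360))
cv2.imwrite("pics/c4.png",np.hstack([a,w]))
```

```text
[ 0.44587718 -0.06086314  0.17912765] [-3.47613313 -0.14365398  8.98358082]
```

View pics/c4.png

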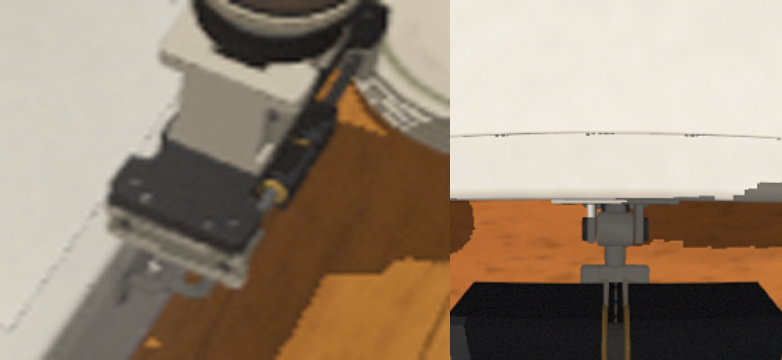

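The fingers are on the pad (composite (615,275)) with 9 N of contact. I'll keep pressing in 1 mm steps and watch the force.

Call:
{"method": "arm_command", "body": {"deltas": [0, 0, 0, 0, 0, -0.001, 0, 0, 0, 0, 0, 0, -0.002, 0, 0, 0, 0, 0, 0, -0.002, 0]}}

```text
clock: 7.95
position: [0.4458, -0.0609, 0.1773]
ee_rot: [3.141, -0.074, 0.0]
force: [-3.8, 0.9, 8.9]
width: 0.007
gripper_force: 4.6
```

Call:
{"method": "arm_command", "body": {"deltas": [0, 0, 0, 0, 0, -0.001, 0, 0, 0, 0, 0, 0, -0.002, 0, 0, 0, 0, 0, 0, -0.003, 0, 0, 0, 0, 0, 0, -0.003, 0]}}

```text
clock: 8.35
position: [0.4457, -0.0609, 0.1745]
ee_rot: [3.14, -0.074, 0.0]
force: [-4.1, 0.3, 13.0]
width: 0.008
gripper_force: 6.1
```

Call:
{"method": "arm_command", "body": {"deltas": [0, 0, 0, 0, 0, -0.001, 0, 0, 0, 0, 0, 0, -0.002, 0, 0, 0, 0, 0, 0, -0.002, 0]}}

```text
clock: 8.65
position: [0.4456, -0.0609, 0.1726]
ee_rot: [3.14, -0.074, 0.0]
force: [-5.6, -0.5, 14.9]
width: 0.004
gripper_force: 7.3
```

Call:
{"method": "arm_command", "body": {"deltas": [0, 0, 0, 0, 0, -0.001, 0, 0, 0, 0, 0, 0, -0.002, 0, 0, 0, 0, 0, 0, -0.002, 0]}}

```text
clock: 8.95
position: [0.4457, -0.0608, 0.1716]
ee_rot: [3.14, -0.074, 0.001]
force: [-9.9, 0.6, 31.3]
width: 0.006
gripper_force: 15.2
```

Call:
{"method": "arm_command", "body": {"deltas": [0, 0, 0, 0, 0, -0.0005, 0, 0, 0, 0, 0, 0, -0.0005, 0]}}

```text
clock: 9.15
position: [0.4458, -0.0608, 0.1715]
ee_rot: [3.14, -0.074, 0.001]
force: [-13.1, 0.3, 35.3]
width: 0.004
gripper_force: 17.8
```

Run:
```python
from h import *
s=sensors.observe();print(s["position"],s["force"])
a=optics.get_image("scene")[175:215,310:370]
w=optics.get_image("wrist")[40:300,160:400]
a=cv2.resize(a,(450,300),interpolation=cv2.INTER_CUBIC);w=cv2.resize(w,(332,300))
cv2.imwrite("pics/c5.png",np.hstack([a,w]))
```

```text
[ 0.44575806 -0.06082295  0.17151858] [-13.11214602   0.34148119  35.33175736]
```

View pics/c5.png

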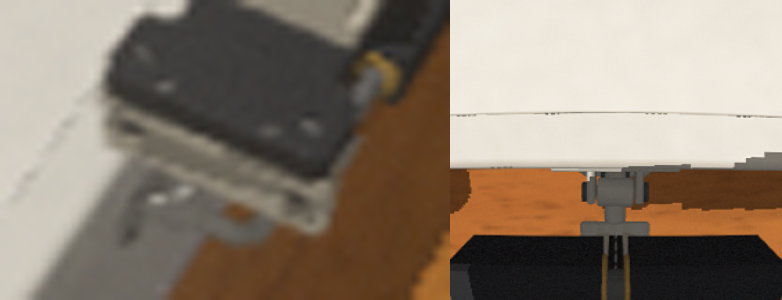

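I've used my ten views, so from here I'll judge by numbers. First I'll find the pad's height from the last pair of pictures.

Run:
```python
from h import *
import pickle
from scipy.optimize import least_squares
c=pickle.load(open("c3.pkl","rb"))
print(tri([ray("scene",(350.75,191.25)),ray("wrist",(277,155),c)]))
for z in(.16,.17,.18,.19): print(z,[plane("wrist",(277,y),z,c)[0].round(4) for y in(113,136,155.5,175)], [plane("wrist",(x,156),z,c)[1].round(4) for x in(258,296)])
```

```text
(array([ 0.4477884 , -0.06157887,  0.16073718]), [np.float64(0.000896467783554818), np.float64(0.0008964677835548184)])
0.16 [np.float64(0.476), np.float64(0.461), np.float64(0.4482), np.float64(0.4354)] [np.float64(-0.0488), np.float64(-0.0736)]
0.17 [np.float64(0.4756), np.float64(0.4613), np.float64(0.4491), np.float64(0.4368)] [np.float64(-0.0495), np.float64(-0.0731)]
0.18 [np.float64(0.4751), np.float64(0.4615), np.float64(0.45), np.float64(0.4383)] [np.float64(-0.0502), np.float64(-0.0727)]
0.19 [np.float64(0.4747), np.float64(0.4618), np.float64(0.4508), np.float64(0.4398)] [np.float64(-0.0509), np.float64(-0.0722)]
```

Call:
{"method": "arm_command", "body": {"deltas": [0, 0, 0, 0, 0, 0.003, 0, 0, 0, 0, 0, 0, 0.005, 0]}}

```text
clock: 9.45
position: [0.4457, -0.0608, 0.1752]
ee_rot: [3.14, -0.074, 0.001]
force: [-3.9, 0.4, 10.4]
width: 0.003
gripper_force: 5.1
```

Call:
{"method": "arm_command", "body": {"deltas": [0, 0, 0, 0, 0, 0.002, 0, 0, 0, 0, 0, 0, 0.003, 0]}}

```text
clock: 9.65
position: [0.4458, -0.0609, 0.1779]
ee_rot: [3.141, -0.074, 0.001]
force: [-1.7, 0.3, 7.8]
width: 0.005
gripper_force: 3.7
```

Call:
{"method": "arm_command", "body": {"deltas": [0, 0, 0, 0, 0, 0.002, 0, 0, 0, 0, 0, 0, 0.003, 0]}}

```text
clock: 9.85
position: [0.4459, -0.0609, 0.1807]
ee_rot: [3.141, -0.074, 0.001]
force: [-1.4, -0.0, 0.6]
width: 0.004
gripper_force: 0.7
```

Call:
{"method": "arm_command", "body": {"deltas": [0, 0, 0, -0.01, 0, 0.03, 0, 0, 0, 0, -0.04, 0, 0.05, 0, 0, 0, 0, -0.045, 0.001, 0.054, 0, 0, 0, 0, -0.045, 0.001, 0.054, 0, 0, 0, 0, -0.045, 0.001, 0.054, 0]}}

```text
clock: 10.35
position: [0.4012, -0.0599, 0.2339]
ee_rot: [3.141, -0.073, 0.001]
force: [0.5, -0.2, 0.2]
width: 0.006
gripper_force: 0.0
```

Run:
```python
from h import *
import pickle
s=sensors.observe();print(s["position"],s["force"])
c=optics.calibration("wrist");w=optics.get_image("wrist");sc=optics.get_image("scene")
pickle.dump((c,w,sc),open("d4.pkl","wb"))
old=cv2.imread("pics/c3.png")[:,400:]
g=lambda i:cv2.cvtColor(i,cv2.COLOR_BGR2HSV)
# saturation of column strips through the pad: low = steel
for nm,im in(("old",cv2.resize(old,(200,180))),("new",w[80:260,180:380])):
    S=g(im)[...,1].astype(int)
    m=(S<60).astype(np.uint8); 
    print(nm,"rows run width:",[(y+80,(np.flatnonzero(m[y])+180)[[0,-1]].tolist()) for y in range(20,115,3) if m[y].any()])
```

```text
[ 0.40123877 -0.05985895  0.23390556] [ 0.45304506 -0.19670124  0.22119593]
old rows run width: [(100, [180, 379]), (103, [181, 379]), (106, [181, 302]), (109, [253, 301]), (112, [255, 300]), (115, [258, 297]), (118, [260, 294]), (121, [268, 286]), (124, [272, 282]), (127, [272, 282]), (130, [271, 282]), (133, [272, 282]), (136, [258, 295]), (139, [258, 295]), (142, [258, 296]), (145, [258, 296]), (148, [258, 296]), (151, [258, 296]), (154, [258, 296]), (157, [258, 296]), (160, [258, 296]), (163, [258, 296]), (166, [258, 296]), (169, [258, 296]), (172, [258, 296]), (175, [258, 296]), (178, [258, 295])]
new rows run width: [(100, [180, 379]), (103, [180, 379]), (106, [180, 379]), (109, [181, 302]), (112, [254, 302]), (115, [255, 301]), (118, [257, 298]), (121, [260, 295]), (124, [260, 294]), (127, [268, 286]), (130, [272, 322]), (133, [254, 282]), (136, [272, 282]), (139, [272, 282]), (142, [258, 297]), (145, [258, 297]), (148, [258, 297]), (151, [258, 297]), (154, [258, 296]), (157, [258, 296]), (160, [258, 296]), (163, [258, 296]), (166, [258, 296]), (169, [258, 296]), (172, [258, 296]), (175, [258, 296]), (178, [258, 296]), (181, [258, 296]), (184, [259, 295])]
```

Call:
{"method": "arm_command", "body": {"deltas": [0, 0, 0, 0, 0, 0.02, 0, 0, 0, 0, 0.05, -0.001, 0.02, 0, 0, 0, 0, 0.1, -0.002, 0.02, 0, 0, 0, 0, 0.133, -0.003, 0.015, 0, 0, 0, 0, 0.133, -0.003, -0.015, 0, 0, 0, 0, 0.133, -0.003, -0.03, 0, 0, 0, 0, 0.133, -0.003, -0.034, 0, 0, 0, 0, 0.133, -0.003, -0.034, 0]}}

```text
clock: 11.25
position: [0.5336, -0.0628, 0.1993]
ee_rot: [-3.141, 0.073, 0.003]
force: [0.8, 0.7, 0.6]
width: 0.004
gripper_force: 0.0
```

Call:
{"method": "arm_command", "body": {"deltas": [0, 0, 0, 0, 0, -0.001, 0, 0, 0, 0, 0, 0, -0.001, 0]}}

```text
clock: 11.45
position: [0.5343, -0.0629, 0.2001]
ee_rot: [3.141, -0.074, 0.002]
force: [-0.5, -0.1, 0.2]
width: 0.003
gripper_force: 0.0
```

Call:
{"method": "arm_command", "body": {"deltas": [0, 0, 0, 0, 0, -0.001, 0, 0, 0, 0, 0, 0, -0.001, 0]}}

```text
clock: 11.65
position: [0.5339, -0.0629, 0.1987]
ee_rot: [3.141, -0.074, 0.001]
force: [-0.0, -1.0, 0.6]
width: 0.003
gripper_force: 0.0
```

Run:
```python
from h import *
import pickle
from scipy.optimize import least_squares
c3=pickle.load(open("c3.pkl","rb"));c4,w4,sc4=pickle.load(open("d4.pkl","rb"))
print(sensors.observe()["position"])
w3=cv2.imread("pics/c3.png")[:,400:]
def fit(im,sc,c):
    S=cv2.cvtColor(im,cv2.COLOR_BGR2HSV)[...,1].astype(float)
    def cross(v):  # subpixel half crossings
        b=v>70;i=np.flatnonzero(b[1:]!=b[:-1]);return [j+(70-v[j])/(v[j+1]-v[j]) for j in i]
    W={}
    for y in range(130,190):
        r=S[int((y-80)*sc)];x=[(a+.5)/sc-.5+180 for a in cross(r)]
        l=[a for a in x if 240<a<270];q=[a for a in x if 285<a<310]
        if l and q: W[y]=(l[-1],q[0])
    return W
for nm,im,sc,c in(("old",w3,2,c3),("new",w4[80:260,180:380],1,c4)):
    W=fit(im,sc,c);ys=sorted(W);wd=np.array([W[y][1]-W[y][0] for y in ys])
    print(nm,[(y,round(d,1)) for y,d in zip(ys,wd)][::3])
    k=[(y,d) for y,d in zip(ys,wd) if ys[-1]-38<y<ys[-1]-4 and 36<d<41]
    p=np.polyfit(*zip(*k),1)
    for y in (k[0][0],k[-1][0]):
        h=np.polyval(p,y)/2; f=lambda z:plane("wrist",(277-h,y),z[0],c)-plane("wrist",(277+h,y),z[0],c)
        z=least_squares(lambda z:np.linalg.norm(f(z))*1e3-26,[.16]).x[0];print(y,2*h,plane("wrist",(277,y),z,c))
```

```text
[ 0.53389264 -0.06288828  0.19869519]
old [(135, np.float64(19.9)), (138, np.float64(39.2)), (141, np.float64(39.1)), (144, np.float64(39.4)), (147, np.float64(39.3)), (150, np.float64(39.2)), (153, np.float64(39.1)), (156, np.float64(39.1)), (159, np.float64(39.2)), (162, np.float64(39.2)), (165, np.float64(39.0)), (168, np.float64(38.8)), (171, np.float64(38.8)), (174, np.float64(38.7)), (177, np.float64(38.2))]
142 39.38711309345667 [ 0.45692815 -0.06164529  0.156493  ]
174 38.804769518926875 [ 0.43550192 -0.06063091  0.15643135]
new [(140, np.float64(33.1)), (143, np.float64(39.4)), (146, np.float64(39.4)), (149, np.float64(39.4)), (152, np.float64(39.0)), (155, np.float64(39.0)), (158, np.float64(39.0)), (161, np.float64(39.0)), (164, np.float64(38.8)), (167, np.float64(38.8)), (170, np.float64(38.7)), (173, np.float64(38.7)), (176, np.float64(38.6)), (179, np.float64(38.6)), (182, np.float64(38.6))]
147 39.32827536263618 [ 0.45723892 -0.06132703  0.15659836]
179 38.513719888358615 [ 0.43557021 -0.06029848  0.15560048]
```

Call:
{"method": "arm_command", "body": {"deltas": [0, 0, 0, 0, 0, -0.001, 0, 0, 0, 0, 0, 0, -0.001, 0, 0, 0, 0, 0, 0, -0.001, 0]}}

```text
clock: 11.95
position: [0.5337, -0.0629, 0.1973]
ee_rot: [3.141, -0.074, -0.0]
force: [-0.1, 0.4, -0.1]
width: 0.007
gripper_force: 0.0
```

Call:
{"method": "arm_command", "body": {"deltas": [0, 0, 0, 0, 0, -0.001, 0, 0, 0, 0, 0, 0, -0.001, 0, 0, 0, 0, 0, 0, -0.001, 0]}}

```text
clock: 12.25
position: [0.5337, -0.0629, 0.1962]
ee_rot: [3.141, -0.074, -0.0]
force: [0.1, 0.4, 0.4]
width: 0.006
gripper_force: 0.1
```

Call:
{"method": "arm_command", "body": {"deltas": [0, 0, 0, 0, 0, -0.001, 0, 0, 0, 0, 0, 0, -0.001, 0, 0, 0, 0, 0, 0, -0.001, 0]}}

```text
clock: 12.55
position: [0.5338, -0.0629, 0.1958]
ee_rot: [3.141, -0.074, 0.001]
force: [-2.7, 1.0, 5.8]
width: 0.004
gripper_force: 3.3
```

The lid is held about 3.5 mm lower than its unhooked rest height, with first touch at TCP z = 0.196 instead of about 0.1995, which gives roughly 0.034 rad. The pad is level. It stopped hard at z = 0.1525, which matches lid 0 with the hook at 0, and came back to 0.161, which matches lid 0.034. All of this fits the hook seated on the bar. I'll retract and hand in.

Call:
{"method": "arm_command", "body": {"deltas": [0, 0, 0, 0, 0, 0.03, 0, 0, 0, 0, -0.02, 0, 0.08, 0, 0, 0, 0, -0.05, 0, 0.12, 0, 0, 0, 0, -0.05, 0, 0.12, 0, 0, 0, 0, -0.05, 0, 0.12, 0]}}

```text
clock: 13.05
position: [0.4838, -0.063, 0.3166]
ee_rot: [3.14, -0.074, 0.005]
force: [-0.1, 0.4, -1.1]
width: 0.007
gripper_force: 0.0
```

Run:
```python
from h import *
s=sensors.observe();print(s["clock"],s["position"],s["force"])
a=cv2.imread("pics/scene0.png").astype(int);b=optics.get_image("scene").astype(int)
d=np.abs(a-b).max(2)
for n,(x,y) in dict(tumA=(318,278),mug=(262,270)).items(): print(n,(d[y-20:y+20,x-15:x+15]>40).mean())
print(arm.sign_off())
```

```text
13.05 [ 0.4838377  -0.06295314  0.3166063 ] [-0.08245342  0.42969343 -1.10698091]
tumA 0.0
mug 0.0
the job is handed in; nothing more can be done
None
```

I handed the job in at 13 s: force and height readings show the lid shut and held at about 0.034 rad by the hook, but I never saw the hook or its shut gate on camera; the hook probably snapped while I swung it down, before the pad press (35 N peak), and the left glass and mug did not move (right glass not checked).

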